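# Index the rotary table to its next hole

## Robot

A 6-joint arm with a two-finger parallel gripper is mounted at the origin on the work surface; the furniture and walls round the work are solid. World frame = base frame: x ahead of the robot, y to its left, z up, the work surface at z = 0. Lengths are in m, angles in rad, forces in N, time in s.
With the tool pointing down it reaches from about 0.4 to 0.825 m from the base axis. Payload 7 kg.
Tool frame: the origin (TCP) lies at the very end of the fingers, on their centre line; the grasp point (between the pads) lies 19 mm behind it (grip_point_offset is the distance from the TCP to the grasp point, in m); z points along the fingers, x is the direction in which the jaws open and shut, and the axes are right-handed (so a half turn about z gives the same grasp; the last joint's range is limited). The gripper opens to 85 mm and grips with 20 to 120 N. Pads are 22 mm wide; open, the fingers measure 114 mm over their backs; the gripper's body (76 mm by 85 mm) begins 54 mm behind the grasp point. The pads swing forward as they close: fully open they stand 13 mm farther back than shut.
Start: joints at [-0.968, 0.359, 0.012, 0, -1.224, -0.288], TCP at [0.209, -0.642, 0.231] pointing down, gripper open.
Joint ranges: [-3.07, 3.07], [-1.43, 2.12], [-1.02, 1.25], [-3.03, 1.67], [-3.05, -0], [-3.03, 3.03]. Speed limits (rad/s): [2.39, 2.39, 3.01, 3.14, 3.14, 3.14].

## Interface

Orientations are given as a rotation vector (axis times angle).
In Python, from station import * gives the robot as it stands.
- The arm moves only by the shell command python3 -m handwheel 'ROWS'. ROWS is JSON, a list of rows, each an object with "delta_rot": the turn, a rotation vector about the world's x, y, z in rad, a list of three; "xyz": the shift along the world's x, y, z in mm, a list of three; "gripper": the gripper command: -1 is fully open, 1 is shut, values between are in proportion. A call has 1 to 12 rows; each row shifts and turns the commanded pose from where the row before left it; what a row does not reach is not made up. A row lasts 1/12 s, in which the tool goes at most 41.7 mm and 7.16 degrees, less where a joint would pass 70% of its speed; a pose out of reach is approached as far as the arm can. A call is refused whole if a number of a shift passes 41.7 or a number of a turn 0.125, either way. A call with a gripper value outside its range is refused whole. The fingers move at their own pace and stop on an object; the grip force is fixed at half the most. Time passes only in rows, so rows that do not move let the fingers close. It gives the time, the measured TCP pose, the force and the opening at its end, in the units of the state.
- get_state(): the state, without advancing time (a new reading comes with each control period).
- capture(name): name is "scene" or "top" or "wrist"; returns (picture, depth): 400x640x3 uint8, red, green, blue; 400x640 float32, m along the optical axis (not along the pixel's ray), 0 where there is no reading.
- camera_model(name): a dict with "fx", "fy", "cx", "cy" (pixels), "rvec" (rotation vector, rad) and "tvec" (3), from world to camera coordinates, as OpenCV has them; the wrist camera has in their place "T_tool_cam" (4x4, takes a point from camera to tool coordinates, whose origin is the TCP and whose axes are the tool frame's). Camera axes: x right, y down, z forward; pixel columns grow to the right and rows downward; lengths in m; the calibration is good to about 2 mm. A picture is of the moment at which its call begins: read the wrist's pose just before it. camera_model takes no time and is no camera call.
- finish_job(): hands the job in, once; it reports no verdict.
The state is a dict: "t": time; "joint_positions": joint angles; "dq": joint speeds; "tau": joint torques, N m; "eef_pos": TCP position; "ee_rot": TCP orientation; "ft_force": force on the tool from outside, world axes, zero at the start; "torque": the same for the moment, N m; "finger_gap": opening from 0.0 (shut) to 1.0 (fully open).
Only numpy, scipy, OpenCV 4.12 (cv2) and the standard library are available. Lean on these libraries where they do the work, as an engineer would, in place of code of your own. Each camera call takes 0.05 s, during which the arm holds its last target. There are 200 camera calls.

## Task

Index the rotary table on by one hole: press its red spring plunger pad down with the fingertips, keep it pressed while you swing the table clockwise (seen from above) to the next hole of the index plate, and let the plunger spring right back up so that its pin locks in that hole. Let go and stand clear. Leave the steel collar lying on the table, and do not disturb the things standing around.

Things in the scene. Friction and masses are not known exactly. Their poses are not given: they have to be found in the camera images.
- index_base: fixed foot of the indexing table: green round foot, 156 mm, and column, carrying a bright steel twelve-sided index plate (218 mm across, top 80 mm above the bench) with six 14 mm through holes, 60 degrees apart at 94 mm radius. Origin: centre of its underside, on the table's axis (z). The first hole, where the table's arm starts, lies along its +x. Any yaw.
- index_table (a joint): angle of the table in rad about index_base's axis, growing CLOCKWISE from above: 0 at the start, 1.047 (60 deg) at the next hole. An aluminium disc 148 mm across (top at 97 mm) with one grey fork arm, reaching 138 mm from the axis, that carries the plunger. Free of the pin it turns with light friction (0.1 N m) and stays where left; pin in a hole: locked (under 0.03 rad play).
- plunger (a joint): how far the red pad is down, in m: 0 up, 0.014 fully down; spring 2 N at the top, 6 N at the bottom. Its round-nosed 10 mm pin enters the plate's holes from below: beyond 0.009 the pin is out and the table turns. Released between holes, the pin bears on the plate's underside and the pad stays about 8 mm down; within about 3 mm of a hole the nose draws the table in.
- pad (a point): centre of the top of the red plunger pad; moves with it. Flat, 52 mm along the turn, 36 mm along the arm, 118 mm from the axis, 119 mm above the bench when up, 105 mm when down. On either side along the turn is a grey guard ear (65 mm between them, 34 mm along the arm, tops at 133 mm): a fingertip on the pad drags the table by friction or leans on the leading ear. Open inward and outward.
- collar: plain bright steel collar (ring), 110 mm across, 34 mm tall, lying loose on the middle of the table round a 40 mm spigot; its top is 131 mm above the bench. Origin at the centre of its underside. It rides round with the table.
- grease_pot: green-lidded grease pot, 63 mm across, 54 mm tall, standing; origin at the centre of its underside. Bystander, loose
- carton: flat white and grey cardboard carton, 86x105x30 mm, lying behind and to the left of the table; origin at the centre of its underside. Bystander, loose (a like carton in front of the table is fixed)
- dowel_pin: bright steel dowel pin, 21 mm across, 42 mm tall, standing; origin at the centre of its underside. Bystander, loose
- hex_key: black L-shaped hex key, 186x56 mm, 10 mm thick, lying flat; origin at the middle of its outline, on its underside. Bystander, loose
Not all that is in view belongs to the job. What is shaped like the collar but blue or yellow is not meant.

How it is judged:
By the outcome, as a careful person would: the job done as asked, in the order asked, and still so for the second after the job is handed in, with the robot touching nothing.
It also fails if it takes over 40 s, if anything falls off the work surface, if the arm or the gripper's body presses on something with over 40 N, if the wrist force passes 120 N, or if a joint passes its speed limit or range.

## Working session

There is one attempt and no reset: what is moved stays moved. The work goes in short steps, Python scripts to look and compute and a shell command to move; the robot and the scene stay as the last step left them, time stands still between calls to the robot, and variables do not carry over. Pictures are saved under pics/ and viewed, about 8 in all and at most 12, crops included, and the job is handed in when it is done.

```bash
ls; mkdir -p pics
cat > h.py <<'E'
from station import *
import numpy as np, cv2
from scipy.spatial.transform import Rotation as R
def cam(n,st=None):
    m=camera_model(n); K=np.array([[m['fx'],0,m['cx']],[0,m['fy'],m['cy']],[0,0,1]])
    if 'T_tool_cam' in m:
        T=np.array(m['T_tool_cam']); Rt=R.from_rotvec(st['ee_rot']).as_matrix()
        return K,Rt@T[:3,:3],Rt@T[:3,3]+np.array(st['eef_pos'])
    Rw=R.from_rotvec(np.ravel(m['rvec'])).as_matrix()
    return K,Rw.T,-Rw.T@np.ravel(m['tvec'])
def ray(c,uv,z):
    K,Rc,o=c; d=Rc@np.linalg.solve(K,[uv[0],uv[1],1.]); return o+d*(z-o[2])/d[2]
def proj(c,p):
    K,Rc,o=c; q=K@(Rc.T@(np.array(p)-o)); return q[:2]/q[2]
def save(n,im): cv2.imwrite('pics/'+n+'.png',cv2.cvtColor(im,cv2.COLOR_RGB2BGR))
E
python3 - <<'E'
from h import *
a,_=capture('scene'); b,_=capture('top')
np.savez('s0',a=a,b=b)
save('scene0',a); save('top0',b)
for n in('scene','top'):
    c=cam(n); print(n,c[2].round(3),c[1][:,2].round(2))
print(get_state())
E
```

```text
pics
scene [0.002 1.081 0.88 ] [ 0.4  -0.72 -0.56]
top [0.508 0.068 1.242] [ 0.04 -0.01 -1.  ]
{'t': 0.1, 'joint_positions': array([-9.67892735e-01,  3.59288809e-01,  1.11657337e-02, -3.20475256e-04,
       -1.22410453e+00, -2.88141262e-01]), 'dq': array([ 0.00014793, -0.00019223,  0.00219131,  0.00243109,  0.0001429 ,
        0.00160035]), 'tau': array([-2.09204350e-04, -5.84764266e+01,  2.94107187e+01,  6.95452988e+00,
       -3.16255799e-03, -1.48637207e-05]), 'eef_pos': array([ 0.20884681, -0.64142792,  0.23047897]), 'ee_rot': array([-1.84522006e+00, -2.54104704e+00, -1.19527559e-03]), 'ft_force': array([-0.04955958, -0.12520743, -0.35172667]), 'torque': array([ 0.02880621,  0.00779258, -0.05137407]), 'finger_gap': 0.999512856608638}
```

View pics/scene0.png

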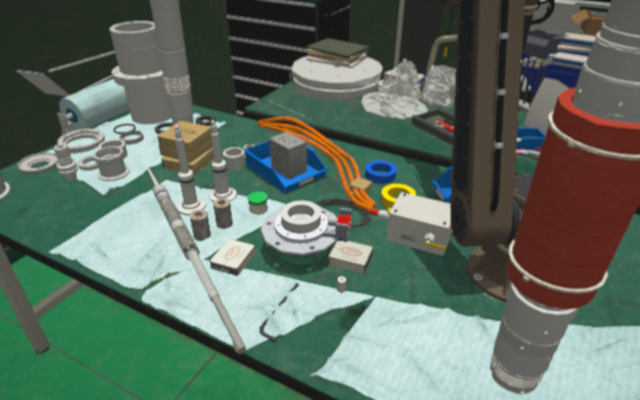

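View pics/top0.png

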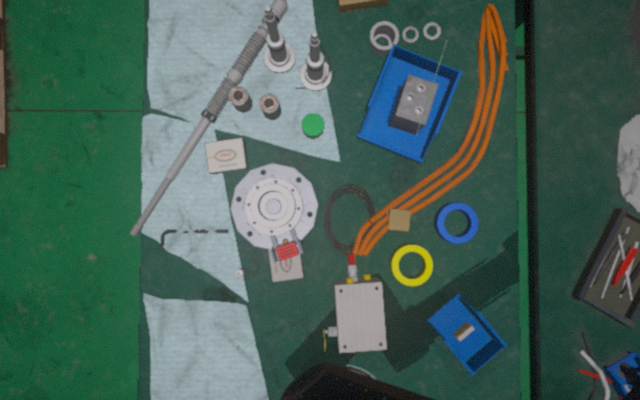

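The scene and top views agree on the indexing table: top ~(274,206), with the red pad at (288,251) and the steel collar round the spigot at (274,206).
- Could be taken for the pad: the red cable connector (351,262) and red tools on the far shelf (625,265). The pad is the red patch on the fork arm.
- Could be taken for the collar: the yellow ring (412,265), the blue ring (457,223) and loose grey rings (385,36). I choose the one on the table.

Run:
```python
from h import *
z=np.load('s0.npz'); b=z['b']; a=z['a']; ct=cam('top'); cs=cam('scene')
def red(im,box):
    h=cv2.cvtColor(im,cv2.COLOR_RGB2HSV); m=(((h[...,0]<8)|(h[...,0]>172))&(h[...,1]>130)&(h[...,2]>90)).astype(np.uint8)
    k=np.zeros_like(m); x0,y0,x1,y1=box; k[y0:y1,x0:x1]=1; m&=k
    M=cv2.moments(m,True); return np.array([M['m10'],M['m01']])/M['m00'],int(M['m00'])
u,n=red(b,(262,225,315,275)); print('pad top',u,n,ray(ct,u,.119).round(4))
u,n=red(a,(325,205,360,240)); print('pad scene',u,n,ray(cs,u,.119).round(4))
# plate outline: steel bright, low sat
g=cv2.cvtColor(b,cv2.COLOR_RGB2GRAY)
c=cv2.HoughCircles(cv2.GaussianBlur(g,(3,3),0)[150:270,215:335],cv2.HOUGH_GRADIENT,1,10,param1=80,param2=12,minRadius=25,maxRadius=50)
for q in c[0][:6]: 
    print(q+[215,150,0])
for uv in [(274,206)]: print(ray(ct,uv,.08).round(4),ray(ct,uv,.131).round(4))
print('axes x',proj(ct,[.5,0,.08]),proj(ct,[.6,0,.08]),proj(ct,[.5,.1,.08]))
save('crop0',np.hstack([cv2.resize(b[140:300,200:360],(400,400),interpolation=3),cv2.resize(a[180:290,240:390][:, :110+0],(400,400),interpolation=3)]))
for nme,uv,h in [('pot',(313,125),.054),('carton',(226,155),.03),('carton2',(286,262),.03),('dowel',(240,273),.042),('box',(360,315),.06),('hex',(195,238),.01)]: print(nme,ray(ct,uv,h).round(3))
```

```text
pad top [286.75       250.55327869] 244 [0.4373 0.1488 0.119 ]
pad scene [343.99107143 219.08035714] 112 [0.4368 0.1468 0.119 ]
[273.5        205.5         42.70000076]
[264.5 212.5  35. ]
[263.5        202.5         32.70000076]
[270.5        194.5         31.60000038]
[285.5        212.5         30.20000076]
[283.5        195.5         29.39999962]
[0.5498 0.1851 0.08  ] [0.548 0.18  0.131]
axes x [345.4688804  225.35382671] [345.44806791 186.8035729 ] [306.82188009 225.29771199]
pot [0.767 0.085 0.054]
carton [0.69  0.321 0.03 ]
carton2 [0.401 0.157 0.03 ]
dowel [0.373 0.278 0.042]
box [ 0.266 -0.039  0.06 ]
hex [0.464 0.408 0.01 ]
```

View pics/crop0.png

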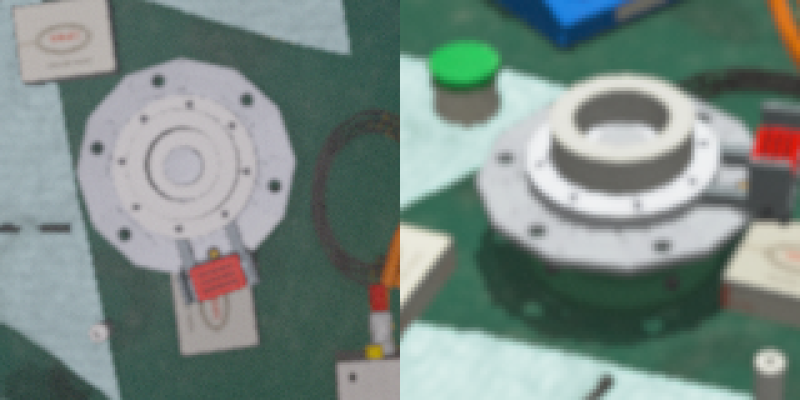

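The crop confirms the choice: the red pad sits between grey ears on the fork arm. Plate holes are visible, and the hole pairs centre on px (274,207), which puts the axis at about (0.548, 0.185). The pad is at about (0.437, 0.148), bearing ~198.4°, and the target bearing is 138.4°. The jaws already lie along the pad tangent (~108°). I'll approach with the fingers partly open so that both tips fit between the ears.

```bash
python3 -m handwheel '[{"xyz":[22,31,3],"delta_rot":[0,0,0],"gripper":0.36},{"xyz":[22,31,3],"delta_rot":[0,0,0],"gripper":0.36},{"xyz":[22,31,3],"delta_rot":[0,0,0],"gripper":0.36},{"xyz":[22,31,3],"delta_rot":[0,0,0],"gripper":0.36},{"xyz":[22,31,3],"delta_rot":[0,0,0],"gripper":0.36},{"xyz":[22,31,3],"delta_rot":[0,0,0],"gripper":0.36},{"xyz":[22,31,3],"delta_rot":[0,0,0],"gripper":0.36},{"xyz":[22,31,3],"delta_rot":[0,0,0],"gripper":0.36},{"xyz":[22,31,3],"delta_rot":[0,0,0],"gripper":0.36},{"xyz":[22,31,3],"delta_rot":[0,0,0],"gripper":0.36},{"xyz":[22,31,0],"delta_rot":[0,0,0],"gripper":0.36}]'
python3 -m handwheel '[{"xyz":[0,30,0],"delta_rot":[0,0,0],"gripper":0.36},{"xyz":[0,36,0],"delta_rot":[0,0,0],"gripper":0.36},{"xyz":[0,36,0],"delta_rot":[0,0,0],"gripper":0.36},{"xyz":[0,36,0],"delta_rot":[0,0,0],"gripper":0.36},{"xyz":[0,36,0],"delta_rot":[0,0,0],"gripper":0.36},{"xyz":[0,36,0],"delta_rot":[0,0,0],"gripper":0.36},{"xyz":[0,36,0],"delta_rot":[0,0,0],"gripper":0.36},{"xyz":[0,36,0],"delta_rot":[0,0,0],"gripper":0.36},{"xyz":[0,36,0],"delta_rot":[0,0,0],"gripper":0.36},{"xyz":[0,36,0],"delta_rot":[0,0,0],"gripper":0.36},{"xyz":[0,36,0],"delta_rot":[0,0,0],"gripper":0.36},{"xyz":[0,30,0],"delta_rot":[0,0,0],"gripper":0.36}]'
python3 - <<'E'
from h import *
s=get_state(); im,_=capture('wrist'); c=cam('wrist',s); np.savez('w1',im=im); save('w1',im)
print(s['t'],s['eef_pos'].round(4),R.from_rotvec(s['ee_rot']).as_matrix().round(3).tolist(),s['finger_gap'],c[2].round(3))
h=cv2.cvtColor(im,cv2.COLOR_RGB2HSV); m=(((h[...,0]<8)|(h[...,0]>172))&(h[...,1]>130)&(h[...,2]>60)).astype(np.uint8)
n,l,st,ce=cv2.connectedComponentsWithStats(m)
for i in range(1,n):
    if st[i,4]>200: print(st[i],ce[i].round(1),ray(c,ce[i],.119).round(4))
E
```

```text
t: 1.02
eef_pos: [0.4518, -0.2991, 0.2619]
ee_rot: [1.845, 2.542, 0.0]
ft_force: [0.5, -1.0, 0.4]
finger_gap: 0.32
t: 2.02
eef_pos: [0.4504, 0.1213, 0.2613]
ee_rot: [-1.845, -2.543, -0.0]
ft_force: [0.9, -0.7, -0.1]
finger_gap: 0.32
2.0167 [0.4504 0.1213 0.2613] [[-0.31, 0.951, 0.0], [0.951, 0.31, 0.0], [0.0, 0.0, -1.0]] 0.31990601423275705 [0.386 0.101 0.403]
[189  84  22  30 509] [199.9  98.8] [0.409  0.0063 0.119 ]
[ 317  160   55   38 1764] [343.7 178.4] [0.4367 0.148  0.119 ]
```

View pics/w1.png

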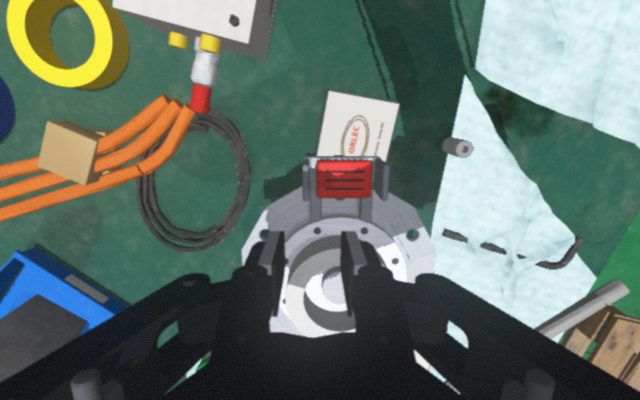

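The wrist view shows the pad at (344,178), with ears at px 305 and 383, and all three cameras agree to 2 mm. The finger tips span about 48 mm, so they fit between the ears. I'll move over the pad and down to just above the ears.

```bash
python3 -m handwheel '[{"xyz":[-7,14,0],"delta_rot":[0,0,0],"gripper":0.36},{"xyz":[-7,13,0],"delta_rot":[0,0,0],"gripper":0.36},{"xyz":[0,0,-30],"delta_rot":[0,0,0],"gripper":0.36},{"xyz":[0,0,-35],"delta_rot":[0,0,0],"gripper":0.36},{"xyz":[0,0,-30],"delta_rot":[0,0,0],"gripper":0.36},{"xyz":[0,0,-15],"delta_rot":[0,0,0],"gripper":0.36},{"xyz":[0,0,0],"delta_rot":[0,0,0],"gripper":0.36},{"xyz":[0,0,0],"delta_rot":[0,0,0],"gripper":0.36}]'
python3 - <<'E'
from h import *
s=get_state(); im,_=capture('wrist'); save('w2',im)
c=cam('wrist',s); print(s['eef_pos'].round(4),s['ft_force'].round(1))
h=cv2.cvtColor(im,cv2.COLOR_RGB2HSV); m=(((h[...,0]<8)|(h[...,0]>172))&(h[...,1]>130)&(h[...,2]>60)).astype(np.uint8)
n,l,st,ce=cv2.connectedComponentsWithStats(m)
for i in range(1,n):
    if st[i,4]>200: print(st[i],ce[i].round(1),ray(c,ce[i],.119).round(4))
E
```

```text
t: 2.73
eef_pos: [0.4368, 0.1458, 0.1511]
ee_rot: [-1.845, -2.542, 0.003]
ft_force: [0.5, -0.4, 0.7]
finger_gap: 0.326
[0.4368 0.1458 0.1511] [ 0.5 -0.4  0.7]
[  95   80   33   43 1208] [111.7 102.1] [0.4027 0.0234 0.119 ]
[ 273  199   86   56 3498] [314.3 222.9] [0.434  0.1468 0.119 ]
```

View pics/w2.png

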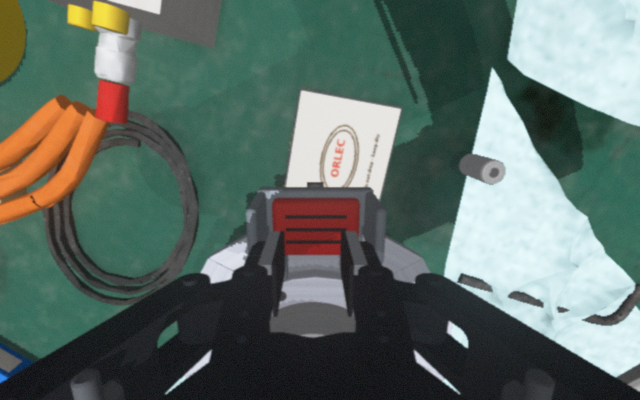

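The tips straddle the pad within about 1 mm of centre, with ~9 mm to each ear. I'll descend, watching the force.

```bash
python3 -m handwheel '[{"xyz":[0,1,-15],"delta_rot":[0,0,0],"gripper":0.36},{"xyz":[0,0,-13],"delta_rot":[0,0,0],"gripper":0.36},{"xyz":[0,0,-4],"delta_rot":[0,0,0],"gripper":0.36},{"xyz":[0,0,0],"delta_rot":[0,0,0],"gripper":0.36}]'
python3 -m handwheel '[{"xyz":[0,0,-3],"delta_rot":[0,0,0],"gripper":0.36},{"xyz":[0,0,-3],"delta_rot":[0,0,0],"gripper":0.36},{"xyz":[0,0,0],"delta_rot":[0,0,0],"gripper":0.36}]'
python3 -m handwheel '[{"xyz":[0,0,-3],"delta_rot":[0,0,0],"gripper":0.36},{"xyz":[0,0,-2],"delta_rot":[0,0,0],"gripper":0.36},{"xyz":[0,0,0],"delta_rot":[0,0,0],"gripper":0.36}]'
```

```text
t: 3.12
eef_pos: [0.4372, 0.1472, 0.1197]
ee_rot: [1.846, 2.542, 0.0]
ft_force: [0.1, 0.3, -0.3]
finger_gap: 0.32
t: 3.37
eef_pos: [0.4378, 0.1477, 0.114]
ee_rot: [1.845, 2.542, 0.003]
ft_force: [0.1, 0.5, 3.5]
finger_gap: 0.319
t: 3.62
eef_pos: [0.4378, 0.1477, 0.1086]
ee_rot: [1.845, 2.542, 0.002]
ft_force: [2.0, 0.4, 4.6]
finger_gap: 0.319
```

```bash
python3 -m handwheel '[{"xyz":[0,0,-2],"delta_rot":[0,0,0],"gripper":0.36},{"xyz":[0,0,-2],"delta_rot":[0,0,0],"gripper":0.36},{"xyz":[0,0,0],"delta_rot":[0,0,0],"gripper":0.36}]'
python3 -m handwheel '[{"xyz":[0,0,-1],"delta_rot":[0,0,0],"gripper":0.36},{"xyz":[0,0,-1],"delta_rot":[0,0,0],"gripper":0.36},{"xyz":[0,0,0],"delta_rot":[0,0,0],"gripper":0.36}]'
```

```text
t: 3.87
eef_pos: [0.4378, 0.1477, 0.1048]
ee_rot: [1.845, 2.542, 0.002]
ft_force: [1.0, 0.6, 6.5]
finger_gap: 0.319
t: 4.12
eef_pos: [0.4378, 0.1475, 0.1043]
ee_rot: [1.844, 2.542, 0.002]
ft_force: [-5.3, -2.7, 24.9]
finger_gap: 0.321
```

The pad has bottomed: spring 6.5 N, then a stop at z≈0.104 with 25 N. I'll take a reference wrist picture (not viewed) and work out the arc steps.

```bash
cat > meas.py <<'E'
from h import *
import sys
s=get_state(); im,_=capture('wrist'); save(sys.argv[1],im); c=cam('wrist',s)
h=cv2.cvtColor(im,cv2.COLOR_RGB2HSV); m=(((h[...,0]<8)|(h[...,0]>172))&(h[...,1]>130)&(h[...,2]>60)).astype(np.uint8)
n,l,st,ce=cv2.connectedComponentsWithStats(m)
for i in range(1,n):
    if st[i,4]>200: print(st[i],ce[i].round(1),ray(c,ce[i],.105).round(4))
p=s['eef_pos']; A=np.array([.548,.185]); d=p[:2]-A
M=R.from_rotvec(s['ee_rot']).as_matrix()
print(s['t'],p.round(4),'r',np.hypot(*d).round(4),'bearing',(np.degrees(np.arctan2(d[1],d[0]))%360).round(2),'jaw',(np.degrees(np.arctan2(M[1,0],M[0,0]))%180).round(2),s['ft_force'].round(1))
E
python3 meas.py ref
python3 - <<'E'
import numpy as np
A=np.array([.548,.185]); r=np.array([.4378,.1475])-A; t0=np.arctan2(r[1],r[0]); q=np.hypot(*r)
P=[A*1e3+q*1e3*np.array([np.cos(t0-np.radians(d)),np.sin(t0-np.radians(d))]) for d in np.arange(0,61,2.5)]
print(np.diff(P,axis=0).round(1).tolist())
E
```

```text
[  38   69   44   55 2043] [59.6 96.9] [0.403 0.023 0.105]
[ 261  213  105   29 2085] [312.9 223.7] [0.4241 0.144  0.105 ]
[284 238  58  12 683] [312.1 243.5] [0.4339 0.1468 0.105 ]
[284 253  57  12 667] [312.4 258.4] [0.4414 0.1494 0.105 ]
[283 267  60  14 757] [313.1 273.6] [0.4492 0.1523 0.105 ]
4.1167 [0.4378 0.1475 0.1043] r 0.1164 bearing 198.79 jaw 108.1 [-5.3 -2.7 24.9]
[[-1.5, 4.8], [-1.3, 4.9], [-1.1, 5.0], [-0.9, 5.0], [-0.7, 5.0], [-0.4, 5.1], [-0.2, 5.1], [-0.0, 5.1], [0.2, 5.1], [0.4, 5.1], [0.7, 5.0], [0.9, 5.0], [1.1, 5.0], [1.3, 4.9], [1.5, 4.8], [1.7, 4.8], [1.9, 4.7], [2.1, 4.6], [2.3, 4.5], [2.5, 4.4], [2.7, 4.3], [2.9, 4.2], [3.1, 4.0], [3.3, 3.9]]
```

```bash
python3 -m handwheel '[{"xyz":[-1.5,4.8,0.3],"delta_rot":[0,0,-0.0436],"gripper":0.36},{"xyz":[-1.3,4.9,0],"delta_rot":[0,0,-0.0436],"gripper":0.36},{"xyz":[-1.1,5.0,0],"delta_rot":[0,0,-0.0436],"gripper":0.36},{"xyz":[-0.9,5.0,0],"delta_rot":[0,0,-0.0436],"gripper":0.36},{"xyz":[-0.7,5.0,0],"delta_rot":[0,0,-0.0436],"gripper":0.36},{"xyz":[-0.4,5.1,0],"delta_rot":[0,0,-0.0436],"gripper":0.36},{"xyz":[0,0,0],"delta_rot":[0,0,0],"gripper":0.36}]'
python3 meas.py m1
```

```text
t: 4.75
eef_pos: [0.4319, 0.1784, 0.1044]
ee_rot: [2.163, 2.278, 0.004]
ft_force: [-3.8, -1.1, 20.1]
finger_gap: 0.323
[   0  150   30   48 1131] [ 11.9 173.9] [0.4006 0.0402 0.105 ]
[ 261  213  105   29 2116] [314.3 223.5] [0.4175 0.179  0.105 ]
[284 238  58  12 669] [312.1 243.4] [0.4278 0.1785 0.105 ]
[284 252  57  13 655] [312.2 258.3] [0.4358 0.1789 0.105 ]
[283 267  60  13 739] [312.3 273.2] [0.4439 0.1795 0.105 ]
4.75 [0.4319 0.1784 0.1044] r 0.1163 bearing 183.28 jaw 92.96 [-3.8 -1.1 20.1]
```

View pics/m1.png

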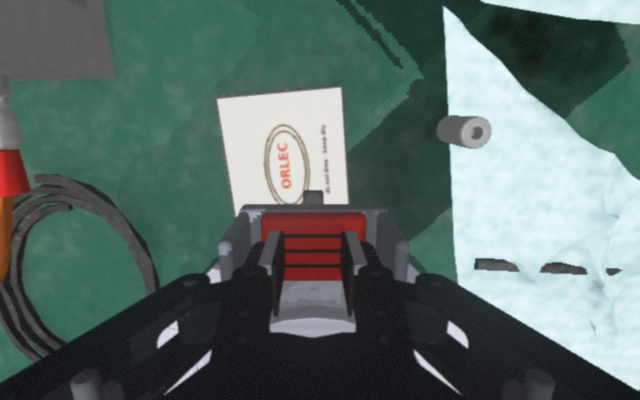

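The table turned with the tool: the pad is at the same pixels in the tool frame, (312,258), with no slip after 15.5°. On with the remaining 45°.

```bash
python3 -m handwheel '[{"xyz":[-0.2,5.1,0],"delta_rot":[0,0,-0.0436],"gripper":0.36},{"xyz":[0,5.1,0],"delta_rot":[0,0,-0.0436],"gripper":0.36},{"xyz":[0.2,5.1,0],"delta_rot":[0,0,-0.0436],"gripper":0.36},{"xyz":[0.4,5.1,0],"delta_rot":[0,0,-0.0436],"gripper":0.36},{"xyz":[0.7,5.0,0],"delta_rot":[0,0,-0.0436],"gripper":0.36},{"xyz":[0.9,5.0,0],"delta_rot":[0,0,-0.0436],"gripper":0.36},{"xyz":[1.1,5.0,0],"delta_rot":[0,0,-0.0436],"gripper":0.36},{"xyz":[1.3,4.9,0],"delta_rot":[0,0,-0.0436],"gripper":0.36},{"xyz":[1.5,4.8,0],"delta_rot":[0,0,-0.0436],"gripper":0.36}]'
python3 -m handwheel '[{"xyz":[1.7,4.8,0],"delta_rot":[0,0,-0.0436],"gripper":0.36},{"xyz":[1.9,4.7,0],"delta_rot":[0,0,-0.0436],"gripper":0.36},{"xyz":[2.1,4.6,0],"delta_rot":[0,0,-0.0436],"gripper":0.36},{"xyz":[2.3,4.5,0],"delta_rot":[0,0,-0.0436],"gripper":0.36},{"xyz":[2.5,4.4,0],"delta_rot":[0,0,-0.0436],"gripper":0.36},{"xyz":[2.7,4.3,0],"delta_rot":[0,0,-0.0436],"gripper":0.36},{"xyz":[2.9,4.2,0],"delta_rot":[0,0,-0.0436],"gripper":0.36},{"xyz":[3.1,4.0,0],"delta_rot":[0,0,-0.0436],"gripper":0.36},{"xyz":[3.3,3.9,0],"delta_rot":[0,0,-0.0436],"gripper":0.36},{"xyz":[0,0,0],"delta_rot":[0,0,0],"gripper":0.36}]'
python3 meas.py m2
```

```text
t: 5.55
eef_pos: [0.4382, 0.2234, 0.1044]
ee_rot: [2.565, 1.813, 0.005]
ft_force: [-1.6, 0.5, 16.6]
finger_gap: 0.32
t: 6.38
eef_pos: [0.4788, 0.2483, 0.1039]
ee_rot: [-2.801, -1.304, 0.016]
ft_force: [-4.3, 5.5, 20.9]
finger_gap: 0.321
[ 252  167  108   72 6602] [305.8 200.8] [0.4573 0.2622 0.105 ]
6.3833 [0.4788 0.2483 0.1039] r 0.0938 bearing 137.55 jaw 49.9 [-4.3  5.5 20.9]
```

Run:
```python
from h import *
s=get_state(); print({k:np.round(v,3).tolist() for k,v in s.items()})
im=cv2.imread('pics/m2.png'); a,_=capture('scene'); save('x',a)
b=cv2.imread('pics/x.png')
cv2.imwrite('pics/m2b.png',np.hstack([cv2.resize(im,(400,250)),cv2.resize(b[120:320,200:520],(400,250),interpolation=cv2.INTER_CUBIC)]))
```

```text
{'t': 6.433, 'joint_positions': [0.803, 0.263, -0.421, -0.067, -0.878, -3.03], 'dq': [0.01, -0.01, -0.015, 0.012, 0.009, 0.001], 'tau': [-3.224, -34.215, 16.678, 4.267, -0.012, 0.02], 'eef_pos': [0.479, 0.248, 0.104], 'ee_rot': [-2.801, -1.306, 0.015], 'ft_force': [-2.802, 3.246, 20.852], 'torque': [1.551, 1.656, -0.028], 'finger_gap': 0.319}
```

View pics/m2b.png

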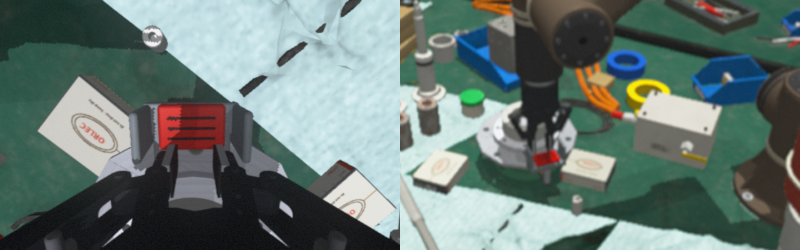

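Joint 6 ran to its −3.03 limit, so the tool drifted about 22 mm inward. The tips now seem to be on or past the pad's inner edge (the whole pad shows, at px (306,201)). I'll measure the pad height by depth before deciding.

```bash
cat > padz.py <<'E'
from h import *
import sys
def padpts(name):
    s=get_state(); im,d=capture(name); c=cam(name,s) if name=='wrist' else cam(name)
    h=cv2.cvtColor(im,cv2.COLOR_RGB2HSV); m=(((h[...,0]<8)|(h[...,0]>172))&(h[...,1]>130)&(h[...,2]>60)&(d>0))
    v,u=np.nonzero(m); q=np.linalg.solve(c[0],np.vstack([u,v,np.ones_like(u)]))*d[v,u]
    P=(c[1]@q).T+c[2]; A=np.array([.548,.185]); r=np.hypot(*(P[:,:2]-A).T)
    k=(r>.09)&(r<.15)&(P[:,2]>.095)&(P[:,2]<.13); return s,P[k],im
if __name__=='__main__':
    A=np.array([.548,.185])
    for n in sys.argv[1:]:
        s,P,im=padpts(n); top=P[P[:,2]>np.median(P[:,2])-.003]
        if len(P)<30: print(n,'few',len(P)); continue
        rect=cv2.minAreaRect((top[:,:2]*1e3).astype(np.float32)); c=np.array(rect[0])/1e3-A
        print(n,len(P),'z',np.percentile(P[:,2],[10,50,90]).round(4),'centre',np.round(rect[0],1),np.round(rect[1],1),'r',np.hypot(*c).round(4),'bearing',np.degrees(np.arctan2(c[1],c[0])).round(2)%360)
E
python3 padz.py wrist scene; python3 -c "
from station import *; s=get_state(); print(s['eef_pos'],s['ft_force'],s['joint_positions'])"
```

```text
wrist 6585 z [0.1028 0.1038 0.1046] centre [458.4 260.7] [51.1 35.2] r 0.1173 bearing 139.8
scene 179 z [0.0997 0.1032 0.1054] centre [457.2 263.6] [50.9 33.6] r 0.1201 bearing 139.12
[0.47840781 0.2480465  0.1039319 ] [-1.94185156  2.72622952 19.99856838] [ 0.80392261  0.26245584 -0.42234989 -0.06621211 -0.87784819 -3.02990742]
```

The pad is still fully down (z 0.104), at bearing ~139.5° by two cameras, while the hole is at ~137.8°. So I'll keep it pressed, turn the tool back off the joint 6 limit, and slide outward to the pad centre.

```bash
python3 -m handwheel '[{"xyz":[0,0,0],"delta_rot":[0,0,0.04],"gripper":0.36},{"xyz":[0,0,0],"delta_rot":[0,0,0.04],"gripper":0.36}]'; python3 -c "
from station import *; s=get_state(); print(s['joint_positions'].round(3))"
```

```text
t: 6.75
eef_pos: [0.4779, 0.2476, 0.1039]
ee_rot: [-2.746, -1.421, 0.02]
ft_force: [-2.9, 1.4, 21.4]
finger_gap: 0.32
[ 0.804  0.264 -0.42  -0.066 -0.884 -2.949]
```

```bash
python3 -m handwheel '[{"xyz":[-4,3,0],"delta_rot":[0,0,0.03],"gripper":0.36},{"xyz":[-4,3,0],"delta_rot":[0,0,0.03],"gripper":0.36},{"xyz":[-4,3,0],"delta_rot":[0,0,0],"gripper":0.36},{"xyz":[-4,3,0],"delta_rot":[0,0,0],"gripper":0.36},{"xyz":[-3,2,0],"delta_rot":[0,0,0],"gripper":0.36},{"xyz":[0,0,0],"delta_rot":[0,0,0],"gripper":0.36}]'; python3 padz.py wrist scene; python3 -c "
from station import *; s=get_state(); print(s['joint_positions'].round(3))"
```

```text
t: 7.25
eef_pos: [0.4605, 0.261, 0.1044]
ee_rot: [-2.705, -1.504, 0.019]
ft_force: [4.5, -4.4, 21.2]
finger_gap: 0.32
wrist 4294 z [0.1026 0.1038 0.1046] centre [457.5 259.8] [50.9 35.7] r 0.1174 bearing 140.42
scene 119 z [0.1    0.1033 0.1054] centre [455.7 264.8] [49.2 29.3] r 0.1221 bearing 139.15
[ 0.849  0.25  -0.44  -0.063 -0.877 -2.936]
```

```bash
python3 -m handwheel '[{"xyz":[1.2,1.4,0],"delta_rot":[0,0,-0.015],"gripper":0.36},{"xyz":[1.2,1.4,0],"delta_rot":[0,0,-0.015],"gripper":0.36},{"xyz":[0,0,0],"delta_rot":[0,0,0],"gripper":0.36}]'; python3 padz.py wrist scene
python3 - <<'E'
from h import *
# hole bearings in the initial top picture, plate top plane
b=np.load('s0.npz')['b']; c=cam('top'); g=cv2.cvtColor(b,cv2.COLOR_RGB2GRAY).astype(float)
P=[]
for u,v in [(158,81),(246,100),(274,186),(124,234),(97,148)]:
    u=int(200+u/2.5);v=int(140+v/2.5); w=g[v-4:v+5,u-4:u+5]; k=np.clip(np.percentile(w,70)-w-15,0,None)
    yy,xx=np.mgrid[v-4:v+5,u-4:u+5]; P.append(ray(c,((xx*k).sum()/k.sum(),(yy*k).sum()/k.sum()),.08)[:2])
P=np.array(P); A=(P[1]+P[3]+P[2]+P[4])/4; d=P-A
print('axis',A.round(4),'r',np.hypot(*d.T).round(4),'b',(np.degrees(np.arctan2(d[:,1],d[:,0]))%360).round(1))
E
```

```text
t: 7.6
eef_pos: [0.4632, 0.264, 0.1044]
ee_rot: [-2.728, -1.461, 0.018]
ft_force: [5.7, -3.5, 21.5]
finger_gap: 0.323
wrist 4290 z [0.1026 0.1038 0.1046] centre [460.1 262.7] [50.8 35.7] r 0.1173 bearing 138.53
scene 123 z [0.1001 0.103  0.105 ] centre [458.2 267.6] [50.2 33.2] r 0.1221 bearing 137.4
axis [0.5489 0.1854] r [0.0942 0.094  0.0941 0.094  0.094 ] b [ 18.2 318.1 258.  138.   78. ]
```

The refined axis is (0.5489, 0.1854) and the hole bearing 138.0°. The pad is at ~138.8°, so I'll give it a last ~1.2 mm, then release straight up.

```bash
python3 -m handwheel '[{"xyz":[0.8,0.9,0],"delta_rot":[0,0,-0.006],"gripper":0.36},{"xyz":[0,0,0],"delta_rot":[0,0,0],"gripper":0.36},{"xyz":[0,0,3],"delta_rot":[0,0,0],"gripper":0.36},{"xyz":[0,0,3],"delta_rot":[0,0,0],"gripper":0.36},{"xyz":[0,0,3],"delta_rot":[0,0,0],"gripper":0.36},{"xyz":[0,0,0],"delta_rot":[0,0,0],"gripper":0.36}]'; python3 padz.py wrist scene
python3 -m handwheel '[{"xyz":[0,0,3],"delta_rot":[0,0,0],"gripper":0.36},{"xyz":[0,0,5],"delta_rot":[0,0,0],"gripper":0.36},{"xyz":[0,0,10],"delta_rot":[0,0,0],"gripper":0.36},{"xyz":[0,0,20],"delta_rot":[0,0,0],"gripper":0.36},{"xyz":[0,0,35],"delta_rot":[0,0,0],"gripper":0.36},{"xyz":[0,0,35],"delta_rot":[0,0,0],"gripper":0.36},{"xyz":[0,0,20],"delta_rot":[0,0,0],"gripper":0.36},{"xyz":[0,0,0],"delta_rot":[0,0,0],"gripper":0.36}]'; python3 padz.py wrist scene
```

```text
t: 8.2
eef_pos: [0.4613, 0.2637, 0.1111]
ee_rot: [-2.732, -1.451, 0.026]
ft_force: [3.1, -1.5, 3.7]
finger_gap: 0.325
wrist 4177 z [0.1087 0.1099 0.1107] centre [459.5 262.1] [50.8 35.7] r 0.1174 bearing 138.94
scene 121 z [0.1056 0.1089 0.1111] centre [457.5 266.9] [50.9 31.5] r 0.122 bearing 137.87
t: 8.97
eef_pos: [0.4617, 0.2646, 0.2435]
ee_rot: [-2.73, -1.451, 0.018]
ft_force: [-0.4, 0.9, -0.5]
finger_gap: 0.32
wrist 1885 z [0.117  0.118  0.1188] centre [460.4 262.6] [50.  34.9] r 0.117 bearing 138.48
scene 174 z [0.1139 0.1173 0.1198] centre [457.4 266.8] [50.4 31.8] r 0.1221 bearing 137.94
```

The pad is back at 0.118, which is fully up allowing for the −1 mm depth bias seen when it was down. I'll stand clear and check from the top.

```bash
python3 -m handwheel '[{"xyz":[0,-20,10],"delta_rot":[0,0,0],"gripper":0.36},{"xyz":[0,-36,0],"delta_rot":[0,0,0],"gripper":0.36},{"xyz":[0,-36,0],"delta_rot":[0,0,0],"gripper":0.36},{"xyz":[0,-36,0],"delta_rot":[0,0,0],"gripper":0.36},{"xyz":[0,-36,0],"delta_rot":[0,0,0],"gripper":0.36},{"xyz":[0,-36,0],"delta_rot":[0,0,0],"gripper":0.36},{"xyz":[0,-36,0],"delta_rot":[0,0,0],"gripper":0.36},{"xyz":[0,-36,0],"delta_rot":[0,0,0],"gripper":0.36},{"xyz":[0,-36,0],"delta_rot":[0,0,0],"gripper":0.36},{"xyz":[0,-36,0],"delta_rot":[0,0,0],"gripper":0.36},{"xyz":[0,-20,0],"delta_rot":[0,0,0],"gripper":0.36},{"xyz":[0,0,0],"delta_rot":[0,0,0],"gripper":0.36}]'; python3 padz.py top scene
python3 - <<'E'
from h import *
b,_=capture('top'); a,_=capture('scene'); o=np.load('s0.npz')
save('fin',np.hstack([cv2.resize(b[100:300,150:350],(400,400),interpolation=3),cv2.resize(a[170:300,220:350],(400,400),interpolation=3)]))
c=cam('top'); h=cv2.cvtColor(b,cv2.COLOR_RGB2HSV); m=(((h[...,0]<8)|(h[...,0]>172))&(h[...,1]>130)&(h[...,2]>90)).astype(np.uint8)
m[:,:240]=0;m[:,320:]=0; v,u=np.nonzero(m[200:275]); p=ray(c,(u.mean(),v.mean()+200),.119)[:2]-[.5489,.1854]
print(len(u),'top pad bearing',np.degrees(np.arctan2(p[1],p[0])),np.hypot(*p))
for n,(u,v,w) in dict(pot=(313,125,18),carton=(226,155,25),dowel=(240,273,10),hex=(195,238,40)).items():
    s=np.s_[v-w:v+w,u-w:u+w]; print(n,np.abs(b[s].astype(float)-o['b'][s]).mean().round(2))
E
```

```text
t: 10.07
eef_pos: [0.4588, -0.1034, 0.2466]
ee_rot: [-2.733, -1.445, 0.034]
ft_force: [0.7, 0.4, -0.8]
finger_gap: 0.317
top 228 z [0.1177 0.1209 0.1237] centre [459.8 261.4] [48.1 32.9] r 0.1167 bearing 139.12
scene 186 z [0.1133 0.1174 0.1199] centre [457.8 266.9] [50.1 33.8] r 0.1218 bearing 137.76
154 top pad bearing 143.5261760959378 0.11561034913688162
pot 3.77
carton 3.75
dowel 3.29
hex 4.39
```

View pics/fin.png

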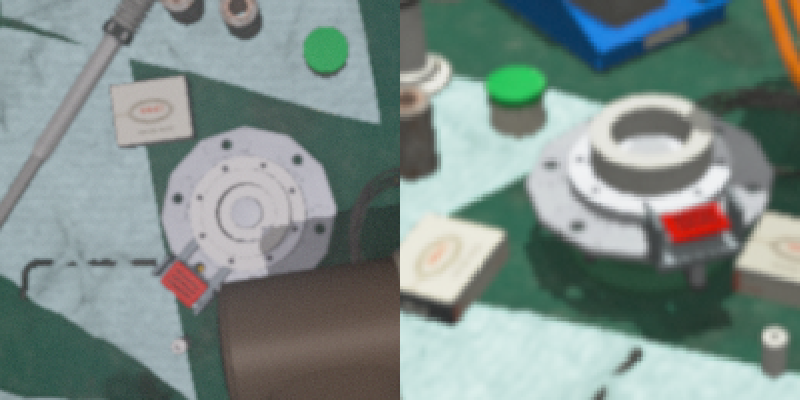

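```bash
python3 -c "
from station import *; print(finish_job())"
```

```text
the job is handed in; nothing more can be done
None
```

The table is indexed one hole clockwise, the plunger has sprung back up, and the job was handed in at about 10 s with the arm standing clear.

**How it went:** I pressed the pad to its stop (about 20–25 N) and swung the table with both fingertips between the ears. Near the end, joint 6 ran onto its −3.03 limit and the tool slid about 22 mm inward. The pad measured fully down throughout. I turned the tool back off the limit, recentred on the pad without releasing it, moved the last few millimetres and let go.

**Last checks:**
- **Plunger:** after release the pad top measured 0.117–0.121 m in the three cameras, which is fully up. A pin caught between holes would leave it near 0.111 m.
- **Angle:** the pad bearing was about 138–139.5° depending on the camera, against 138.0° for the hole. That is within calibration error, and the pad could not have come fully up away from a hole.
- **Disagreement:** one colour-only top-view reading gave 143.5°. Its mask cut off part of the pad, so I discounted it.
- **Collar and bystanders:** the collar lies on the table round its spigot. The pot, carton, dowel pin and hex key look unchanged, with only small pixel differences from the first picture.

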